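# Hold the bench mill in its pulse position

### The job

The cordless bench mill has been cleaned and needs a pulse test. Pull its transport lock outward, away from the bowl, all the way to its end stop, put the lid on with its two ears down through the collar's notches, and twist it clockwise (seen from above) only half way to the lock click, so that the grip bar points at the long raised ribs on the collar. The pulse position is sprung and runs only while it is held: finish still gripping the lid there, never let it go on to the lock click, and leave the other things on the bench where they are.

Things in the scene. Friction and masses are not known exactly. Their poses are not given: they have to be found in the camera images.
- mill: Cordless bench mill, fixed to the bench at a place and yaw that differ each time. Grey housing 150 mm along its x, from -150 to +75 mm along its y, flat deck 75 mm up; black battery at the back (to x = 118 mm). Origin on the worktop under the bowl's axis; x points to the battery, y away from the transport lock, z up.
- mill_seat (a point): Centre of the bowl's mouth (radius 33 mm) on the deck, 75 mm above the worktop, where the lid's flange comes to rest. Round it stands the aluminium bayonet collar: outer radius 58 mm, its top 14 mm above the deck, its lip (inner radius 44.5 mm) 9 to 14 mm above the deck.
- notch (a point): Middle of the +y notch at the top of the collar's lip, 51 mm from the bowl's axis. There are two notches, about 21 mm wide, towards the mill's +y and -y; the lid's ears go down through them to the deck and then turn clockwise (seen from above) under the lip. A stop prevents turning anticlockwise.
- pulse_rib (a point): Top of one of the two long raised ribs on the lip that mark the pulse position, 51 mm from the bowl's axis, 40 deg (0.70 rad) clockwise of each notch (seen from above). A small round pip marks the lock position, 80 deg (1.40 rad) clockwise of each notch.
- lid: Grey bayonet lid, 120 to 195 g, 46 mm high, standing upright on the worktop. Origin at the centre of its underside, z up. Plug of radius 30 mm, 12 mm high, tapered foot; flange of radius 42 mm from 12 to 19 mm height; two ears 15 mm wide, 6 mm thick, along +x and -x to 51 mm from the axis. Seated, its origin is 63 mm above the worktop (plug 12 mm below the deck).
- lid_grip (a point): Middle of the top of the lid's straight black grip bar, on the lid's axis 46 mm above its underside. The bar runs along the lid's x like the ears: 66 mm long, 16 mm thick, upright sides from 21 to 46 mm above the underside. To enter, the bar lies along the mill's y, either way round (either ear fits either notch), within 3 deg.
- lock_grip (a point): Middle of the top of the transport lock's black grip tab: 14 mm thick along the mill's x, 26 mm long along its y, upright sides from 5 to 30 mm above the deck, on a steel bolt plate 25 mm wide. It slides along the mill's -y, away from the bowl; 25 mm and more are free on either side in x.
- mill_lock (a joint): Transport lock, m: 0 to 0.038 (end stop); starts near 0, where its steel tongue stands in the -y notch and keeps an ear out. About 2.5 N of friction; stays where it is left.
- mill_ring (a joint): Sprung contact ring hidden under the lip, rad, growing clockwise: 0 at rest. The ears meet it after 0.08 rad of twist and push it along: twist from the notches = this value + 0.08. It pushes back with 0.1 N m, 0.2 N m at the pulse position (value 0.62), and turns the lid back if let go. The lock click resists from about 1.1 and is in at 1.3.
- masking_tape: Roll of masking tape, 105 mm across, 24 mm high, hollow, lying flat; origin at the centre of its underside. Bystander.
- stubby_driver: Short black screwdriver, 117 x 30 mm, lying in front of the mill. Bystander.
- sanding_block: Cork sanding block 65 x 112 x 32 mm. Bystander.
- tape_measure: Yellow tape measure 67 x 80 x 35 mm, lying at the left. Bystander.
- carpenter_pencil_2: Flat yellow pencil 170 mm long, lying at the left. Bystander.

How it is judged:
By the outcome, as a careful person would: the job done as asked, in the order asked, and still so for the second after the job is handed in, while the arm keeps its last pose, push and grip.
It also fails if it takes over 51 s, if anything falls off the work surface, if the arm or the gripper's body presses on something with over 40 N, if the wrist force passes 120 N, or if a joint passes its speed limit or range.

### The arm

A 6-joint arm with a two-finger parallel gripper is mounted at the origin on a cart in front of the work surface, level with it; the furniture and walls round the work are solid. World frame = base frame: x ahead of the robot, y to its left, z up, the work surface at z = 0. Lengths are in mm, angles in rad, forces in N, time in s.
With the tool pointing down it reaches from about 375 to 900 mm from the base axis. Payload 3.1 kg.
Tool frame: the origin (TCP) lies at the centre of the arm's flange, where the gripper is bolted on; the fingertips stand 173 mm ahead of it and the grasp point (between the pads) lies 155 mm ahead of it; z points along the fingers, y is the line along which they close (so a half turn about z gives the same grasp; the last joint's range is limited). The gripper opens to 85 mm and grips with 20 to 120 N. Pads are 22 mm wide; open, the fingers measure 114 mm over their backs; the gripper's body (76 mm by 85 mm) begins 54 mm behind the grasp point. The pads swing forward as they close: fully open they stand 13 mm farther back than shut.
Start: joints at [-1.409, 0.527, 1.433, -0, 1.181, -0.178], TCP at [208.334, -589.233, 404.71] pointing down, gripper open.
Joint ranges: [-3.08, 3.08], [-0.75, 2.2], [0.22, 2.44], [-1.43, 4.57], [0, 2.65], [-2.85, 2.85]. Speed limits (rad/s): [2.79, 2.79, 3.14, 3.14, 3.14, 3.14].

### API

Orientations are given as a rotation vector (axis times angle).
In Python, from station import robot gives the robot as it stands.
- The arm moves only by the shell command python3 -m handwheel 'ROWS' [FORCE]. ROWS is text: rows parted by semicolons, each of 7 numbers parted by spaces: the finger opening in mm, from 0 to 85.4, then the shift along the tool's x, y, z in units of 40 mm (1.0 is 40 mm), then the turn, a rotation vector about the tool's x, y, z in units of 6 degrees (1.0 is 6 degrees). In form: gripper tx ty tz ax ay az; .... A call has 1 to 5 rows; each row is the pose to reach, as a shift and turn from the pose commanded when the call began, along the tool's axes at that moment; what a row does not reach only later rows make up. A row lasts 1/10 s, in which the tool goes at most 50 mm and 8.59 degrees, less where a joint would pass 70% of its speed; a pose out of reach is approached as far as the arm can. A call with a gripper value outside its range is refused whole. The fingers move at their own pace and stop on an object; FORCE is the grip in N (left out, the last holds). Time passes only in rows, so rows that repeat a pose let the fingers close. It gives the time, the measured TCP pose, the force, the opening and the grip force at its end, in the units of the state.
- robot.get_state(): the state, without advancing time (a new reading comes with each control period).
- robot.read_camera(name): name is "side" or "top"; returns a dict with "pixels" (480x640x3 uint8, red, green, blue), "intrinsics" (3x3 intrinsics, pixels), "pose" (4x4, takes a point from camera to world coordinates). Camera axes: x right, y down, z forward; pixel columns grow to the right and rows downward; lengths in mm; the calibration is good to about 2 mm. A picture is of the moment at which its call begins. There is no depth.
- robot.sign_off(): hands the job in; it is judged then, once.
The state is a dict: "time_s": time; "joints": joint angles; "dq": joint speeds; "effort": joint torques, N m; "eef_pos": TCP position; "orientation": TCP orientation; "contact_force": force on the tool from outside, world axes, zero at the start; "wrist_torque": the same for the moment, N m; "finger_gap": finger opening in mm; "finger_force": force on a finger pad.
Only numpy, scipy, OpenCV 4.12 (cv2) and the standard library are available. Lean on these libraries where they do the work, as an engineer would, in place of code of your own. Each camera call takes 0.05 s, during which the arm holds its last target. There are 200 camera calls.

## Working session

There is one attempt and no reset: what is moved stays moved. The work goes in short steps, Python scripts to look and compute and a shell command to move; the robot and the scene stay as the last step left them, time stands still between calls to the robot, and variables do not carry over. Pictures are saved under pics/ and viewed, at most 10 in all, crops included, and the job is handed in when it is done.

```bash
mkdir -p pics; ls; python3 - <<'E'
from station import robot
import cv2,numpy as np
np.set_printoptions(suppress=True,precision=4)
s=robot.get_state();print(s)
for n in ("side","top"):
    c=robot.read_camera(n);cv2.imwrite(f"pics/{n}0.png",c["pixels"][:,:,::-1]);print(n,c["intrinsics"],c["pose"])
E
```

```text
pics
{'time_s': 0.0, 'joints': array([-1.4095,  0.5285,  1.4339, -0.    ,  1.1814, -0.1785]), 'dq': array([-0.0004,  0.0006, -0.0004,  0.0001, -0.0003, -0.0001]), 'effort': array([  0.0004, -44.2343, -17.8025,  -0.    ,   0.0085,  -0.    ]), 'eef_pos': array([ 208.2615, -588.9133,  403.7283]), 'orientation': array([-3.0942, -0.5308, -0.    ]), 'contact_force': array([0.1099, 0.3116, 0.4622]), 'wrist_torque': array([ 0.0017,  0.0399, -0.0324]), 'finger_force': 0.0, 'finger_gap': 85.16850242511282}
side [[440.3871   0.     321.2632]
 [  0.     440.3871 237.1438]
 [  0.       0.       1.    ]] [[   0.9999    0.0086    0.0126  525.2914]
 [  -0.006    -0.5331    0.846  -859.1808]
 [   0.014    -0.846    -0.533   649.9119]
 [   0.        0.        0.        1.    ]]
top [[610.4594   0.     324.4743]
 [  0.     610.4594 239.6374]
 [  0.       0.       1.    ]] [[  -0.333    -0.8054    0.4903 -219.0011]
 [  -0.9428    0.2763   -0.1864  275.0322]
 [   0.0147   -0.5244   -0.8514 1393.0348]
 [   0.        0.        0.        1.    ]]
```

View pics/side0.png

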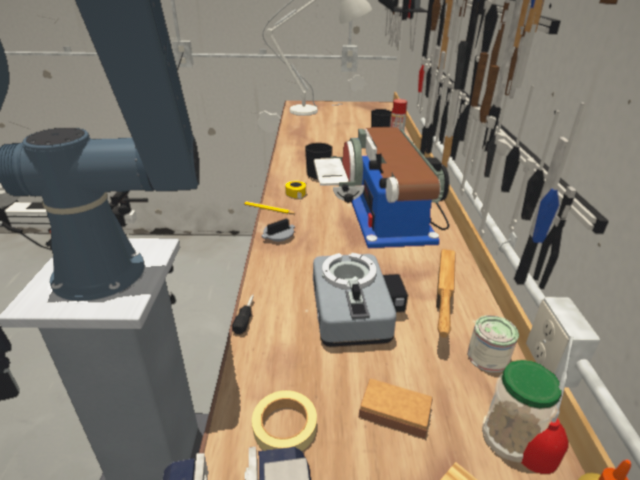

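View pics/top0.png

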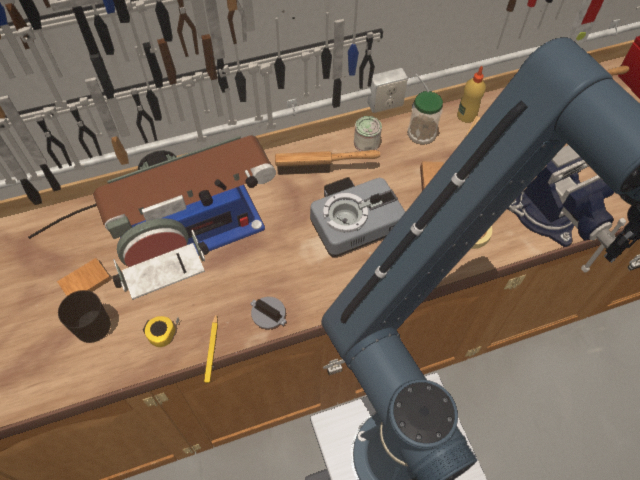

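The side view shows the mill collar at about (349,270), the lock tab at (355,292) and the lid at (278,230). In the top view the bowl is at (347,214), the lock tab at (382,199) and the lid at (268,311). I'll enlarge these in a single picture.

```bash
cat > h.py <<'E'
import cv2,numpy as np
from station import robot
np.set_printoptions(suppress=True,precision=3)
def mosaic(crops,out):
    """crops: (img,x0,y0,w,h) -> 2x2 grid of 400x300 tiles with tick labels"""
    T=[]
    for im,x0,y0,w,h in crops:
        t=cv2.resize(im[y0:y0+h,x0:x0+w],(400,300),interpolation=cv2.INTER_CUBIC)
        for x in range(-(-x0//10)*10,x0+w,10):
            u=int((x-x0+.5)*400/w);cv2.line(t,(u,0),(u,5),(0,0,255),1);cv2.putText(t,str(x),(u-9,14),0,.3,(0,0,255),1)
        for y in range(-(-y0//10)*10,y0+h,10):
            v=int((y-y0+.5)*300/h);cv2.line(t,(0,v),(5,v),(0,0,255),1);cv2.putText(t,str(y),(6,v+3),0,.3,(0,0,255),1)
        T.append(t)
    cv2.imwrite(out,np.vstack([np.hstack(T[i:i+2]) for i in range(0,len(T),2)]))
def cam(n):
    c=robot.read_camera(n);return c["pixels"][:,:,::-1].copy(),c["intrinsics"],c["pose"]
def ray(c,p):
    d=c[2][:3,:3]@np.linalg.inv(c[1])@[p[0],p[1],1.];return c[2][:3,3],d/np.linalg.norm(d)
def tri(a,pa,b,pb):
    o1,d1=ray(a,pa);o2,d2=ray(b,pb)
    t=np.linalg.lstsq(np.c_[d1,-d2],o2-o1,rcond=None)[0];p,q=o1+t[0]*d1,o2+t[1]*d2
    return (p+q)/2,np.linalg.norm(p-q)
def onz(c,p,z):
    o,d=ray(c,p);return o+d*(z-o[2])/d[2]
def proj(c,P):
    P=np.atleast_2d(P);q=(P-c[2][:3,3])@c[2][:3,:3]@c[1].T;return q[:,:2]/q[:,2:]
E
python3 - <<'E'
from h import *
import cv2
s,t=cv2.imread("pics/side0.png"),cv2.imread("pics/top0.png")
mosaic([(s,305,245,108,81),(t,305,170,108,81),(s,254,210,48,36),(t,240,290,60,45)],"pics/m1.png")
E
```

```text
(no output)
```

View pics/m1.png

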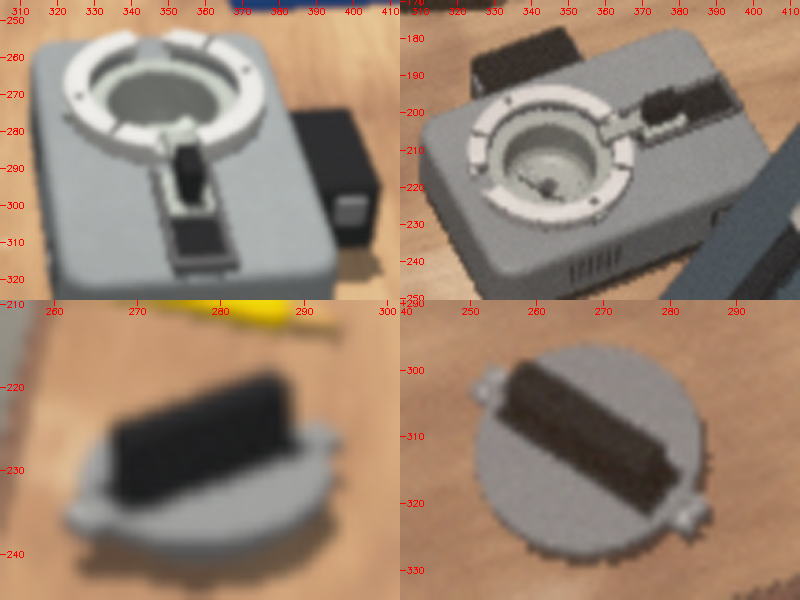

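The crops show the following:
- **Side:** collar circle centre at about (349,268), ribs at the tile positions I read, pips at (371,263).
- **Top:** pips at about (334,196) and (357,223).
- **Lid:** ears are clear in both views, with mid-points at side (277.7,230.9) and top (268,312).

Next I'll fit the poses.

```bash
python3 - <<'E'
from h import *
from scipy.optimize import least_squares
S,T=cam("side"),cam("top")
def px(tx,ty,x0,y0,w): k=400/w; return np.array([x0+tx/k-.5,y0+ty/k-.5])
sm=lambda x,y:px(x,y,305,245,108); tm=lambda x,y:px(x-400,y,305,170,108)
sl=lambda x,y:px(x,y-300,254,210,48); tl=lambda x,y:px(x-400,y-300,240,290,60)
def P(p,r,a,z): return np.array([p[0]+r*np.cos(p[3]+a),p[1]+r*np.sin(p[3]+a),z])
d=np.deg2rad
# mill: collar-top outer extremes in image + pips/ribs.  angle from mill x
feat=[(S,sm(247,70),51,90-80),(S,sm(115,129),51,-90-40),(S,sm(209,42),51,50),(T,tm(508,100),51,10),(T,tm(595,201),51,190)]
ext=[(S,sm(63,82)[0],sm(266,88)[0],sm(160,30)[1]),(T,tm(468,150)[0],tm(634,150)[0],tm(540,84)[1])]
A=np.linspace(0,2*np.pi,180)
def circ(c,p,r,z): return proj(c,np.c_[p[0]+r*np.cos(A),p[1]+r*np.sin(A),np.full(180,z)])
def fm(p):
    r=[]
    for c,q,R,a in feat: r+=list(proj(c,P(p,R,d(a),p[2]))[0]-q)
    for c,l,rr,t in ext:
        e=circ(c,p,58,p[2]); r+=[e[:,0].min()-l,e[:,0].max()-rr,e[:,1].min()-t]
    return np.array(r)
m=least_squares(fm,[590,-40,89,-.1]);print("mill",m.x,"rms",np.sqrt(np.mean(m.fun**2)));print(m.fun)
print("tab",tri(S,sm(187,163),T,tm(660,105)))
# lid
def fl(p):
    r=[]
    for c,q,a in [(S,sl(82,515),0),(S,sl(330,440),np.pi),(T,tl(478,388),0),(T,tl(700,517),np.pi)]:
        for _ in [0]: r+=list(proj(c,P(p,49,a+p[4],p[2]))[0]-q)
    e=circ(T,p,42,p[2]+3.5); r+=[e[:,0].min()-tl(475,450)[0],e[:,0].max()-tl(705,450)[0],e[:,1].min()-tl(590,344)[1]]
    return np.array(r)
for y0 in (0,np.pi/2,np.pi,-np.pi/2):
    l=least_squares(fl,[400,150,15,0,y0]); 
    # P uses p[3]; fold
    y=l.x[3]+l.x[4]; print("lid",l.x[:3],"yaw",np.rad2deg(y)%180,"rms",np.sqrt(np.mean(l.fun**2)))
s=tri(S,sl(200,375),T,tl(587,432));print("bar top",s)
E
```

```text
mill [597.486 -91.04   90.298   0.091] rms 0.3592833062877958
[-0.054  0.251  0.6   -0.408 -0.075  0.297  0.402  0.55  -0.059  0.292
  0.549 -0.317 -0.617  0.118  0.17  -0.002]
tab (array([ 604.193, -174.62 ,   98.953]), np.float64(0.2737078814135958))
lid [421.797 175.696  17.23 ] yaw 95.38866471725318 rms 11.292387923345187
lid [421.797 175.695  17.231] yaw 95.38898205145742 rms 11.292387920859396
lid [421.797 175.695  17.231] yaw 95.38914018225431 rms 11.292387921134171
lid [421.798 175.697  17.229] yaw 95.38789438455622 rms 11.292387938073718
bar top (array([416.993, 177.95 ,  52.312]), np.float64(9.579285303858919))
```

The mill fit is good: top height about 90 mm against an expected 89. In the lid fit I had swapped the ears between views, so I'll fix that.

```bash
python3 - <<'E'
from h import *
from scipy.optimize import least_squares
S,T=cam("side"),cam("top")
def px(tx,ty,x0,y0,w): k=400/w; return np.array([x0+tx/k-.5,y0+ty/k-.5])
sl=lambda x,y:px(x,y-300,254,210,48); tl=lambda x,y:px(x-400,y-300,240,290,60)
A=np.linspace(0,2*np.pi,180)
P=lambda p,a:np.array([p[0]+49*np.cos(p[3]+a),p[1]+49*np.sin(p[3]+a),p[2]])
def fl(p):
    r=[]
    for c,q,a in [(S,sl(82,515),np.pi),(S,sl(330,440),0),(T,tl(478,388),0),(T,tl(700,517),np.pi)]: r+=list(proj(c,P(p,a))[0]-q)
    e=proj(T,np.c_[p[0]+42*np.cos(A),p[1]+42*np.sin(A),np.full(180,p[2]+3.5)])
    return np.array(r+[e[:,0].min()-tl(475,450)[0],e[:,0].max()-tl(705,450)[0],e[:,1].min()-tl(590,344)[1]])
l=least_squares(fl,[400,175,15,.5]);print(l.x,np.rad2deg(l.x[3]),l.fun)
print("bar top",tri(S,sl(200,392),T,tl(595,432)))
print("tab px check",proj(S,[605,-174.5,105])[0],proj(T,[605,-174.5,105])[0])
E
```

```text
[421.533 175.584  17.02    0.662] 37.94015528947594 [-0.519  1.33  -0.452 -0.843  0.454 -0.56  -0.347 -0.118 -0.221 -0.482
 -0.122]
bar top (array([417.518, 174.766,  48.051]), np.float64(8.569008165389047))
tab px check [355.621 286.041] [374.766 196.309]
```

```bash
python3 - <<'E'
from h import *
import cv2
S,T=cam("side"),cam("top")
def box(o,yaw,xs,ys,zs):
    c,s=np.cos(yaw),np.sin(yaw)
    return [np.array([o[0]+c*x-s*y,o[1]+s*x+c*y,z]) for z in zs for x,y in ((xs[0],ys[0]),(xs[1],ys[0]),(xs[1],ys[1]),(xs[0],ys[1]))]
bars=[box((421.5,175.6),.662,(-33,33),(-8,8),(21,46)),box((597.5,-91),.091,(-7,7),(-97,-71),(80,105))]
tiles=[]
for c,w in ((S,(254,210,48,36)),(T,(240,290,60,45)),(S,(320,262,64,48)),(T,(345,175,64,48))):
    x0,y0,W,H=w;k=400/W
    t=cv2.resize(c[0][y0:y0+H,x0:x0+W],(400,300),interpolation=cv2.INTER_CUBIC)
    for b in bars:
        q=((proj(c,b)+.5-[x0,y0])*k).astype(int)
        cv2.polylines(t,[q[:4]],True,(0,255,255),1);cv2.polylines(t,[q[4:]],True,(0,255,0),1)
    tiles.append(t)
cv2.imwrite("pics/m2.png",np.vstack([np.hstack(tiles[:2]),np.hstack(tiles[2:])]))
E
```

```text
(no output)
```

View pics/m2.png

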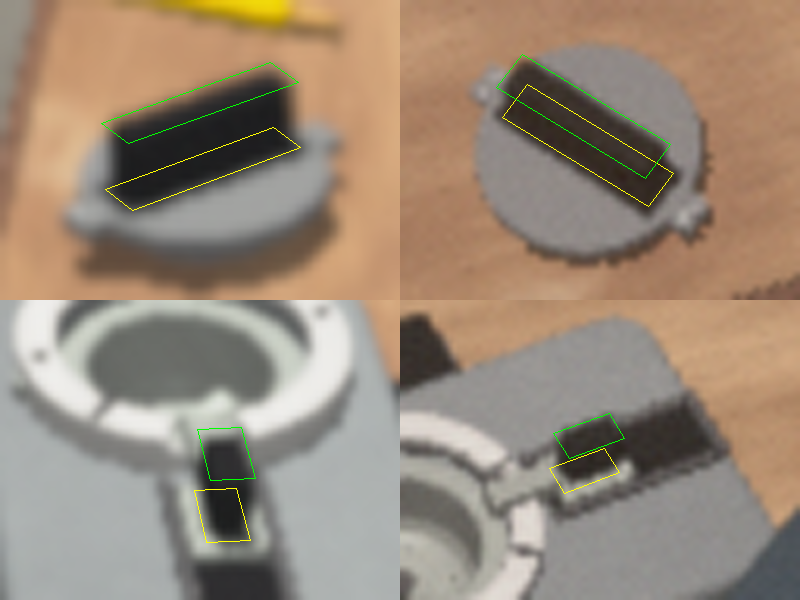

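The fitted models overlay both grip bars well, to within about 2 mm. The poses are:
- **Lid:** (422,175.6), yaw 0.662.
- **Mill:** (597.5,-91), yaw 0.091.
- **Tab:** (605.3,-176), top at 105 mm.

Now a helper to work out the rows.

```bash
cat > go.py <<'E'
import sys
from h import *
from scipy.spatial.transform import Rotation as R
# usage: go.py x y z psi  -> shift & turn in row units from the measured pose
x,y,z,psi=map(float,sys.argv[1:5]);s=robot.get_state()
Rc=R.from_rotvec(s["orientation"]);Rt=R.from_euler("z",psi)*R.from_euler("x",np.pi)
d=Rc.inv().apply(np.array([x,y,z])-s["eef_pos"])/40
r=(Rc.inv()*Rt).as_rotvec(degrees=True)/6
cx=Rc.apply([1,0,0])
print("t",round(s["time_s"],2),"pos",s["eef_pos"],"psi",round(np.arctan2(cx[1],cx[0]),4),"F",s["contact_force"],"M",s["wrist_torque"],"gap",round(s["finger_gap"],1))
print("ROW",d,r)
E
python3 go.py 605.3 -176.3 404 1.662
```

```text
t 0.4 pos [ 208.334 -589.175  404.554] psi 0.3398 F [ 0.121  0.221 -0.222] M [0.019 0.    0.071] gap 85.5
ROW [12.797 -6.424  0.017] [ -0.002  -0.003 -12.626]
```

```bash
python3 -m handwheel '40 1.1 -0.55 0 0 0 -1.1; 40 2.2 -1.1 0 0 0 -2.2; 40 3.3 -1.65 0 0 0 -3.3; 40 4.4 -2.2 0 0 0 -4.4; 40 5.5 -2.75 0 0 0 -5.5' 60; python3 go.py 605.3 -176.3 404 1.662
```

```text
time_s: 0.9
eef_pos: [380.1, -410.8, 404.9]
orientation: [2.815, 1.394, 0.0]
contact_force: [0.2, -0.1, -0.0]
finger_gap: 40.1
finger_force: 0.0
t 0.9 pos [ 380.097 -410.759  404.89 ] psi 0.9199 F [ 0.243 -0.127 -0.011] M [-0.039  0.009  0.056] gap 40.1
ROW [8.074 0.928 0.022] [ 0.004  0.002 -7.086]
```

```bash
python3 -m handwheel '40 1.2 0.14 0 0 0 -1.1; 40 2.4 0.28 0 0 0 -2.2; 40 3.6 0.42 0 0 0 -3.3; 40 4.8 0.55 0 0 0 -4.4; 40 6 0.69 0.5 0 0 -5.5' ;python3 -m handwheel '40 0 0 0 0 0 0';  python3 go.py 605.3 -176.3 280 1.662
```

```text
time_s: 1.4
eef_pos: [547.8, -239.0, 388.1]
orientation: [2.297, 2.133, 0.003]
contact_force: [1.0, -0.6, -0.2]
finger_gap: 39.6
finger_force: 0.0
time_s: 1.5
eef_pos: [548.1, -235.5, 383.7]
orientation: [-2.296, -2.139, -0.002]
contact_force: [-2.1, 0.1, -0.6]
finger_gap: 39.8
finger_force: 0.0
t 1.5 pos [ 548.066 -235.466  383.68 ] psi 1.4996 F [-2.08   0.091 -0.649] M [-0.022  0.043 -0.007] gap 39.8
ROW [1.568 1.326 2.595] [-0.013 -0.033 -1.551]
```

```bash
python3 -m handwheel '40 0.8 0.66 0.5 0 0 -0.8; 40 1.57 1.33 1.2 0 0 -1.55; 40 1.57 1.33 2 0 0 -1.55; 40 1.57 1.33 2.4 0 0 -1.55; 40 1.57 1.33 2.4 0 0 -1.55';  python3 go.py 605.3 -176.3 255 1.662; python3 - <<'E'
from h import *
S,T=cam("side"),cam("top")
mosaic([(S[0],310,210,96,72),(T[0],330,140,96,72)],"pics/m3.png")
E
```

```text
time_s: 2.0
eef_pos: [602.6, -181.6, 286.7]
orientation: [-2.123, -2.307, 0.003]
contact_force: [-0.9, 0.3, 0.5]
finger_gap: 40.2
finger_force: 0.0
t 2.0 pos [ 602.605 -181.6    286.741] psi 1.6536 F [-0.871  0.313  0.521] M [-0.017  0.011  0.01 ] gap 40.2
ROW [0.124 0.083 0.793] [-0.054 -0.03  -0.08 ]
```

View pics/m3.png

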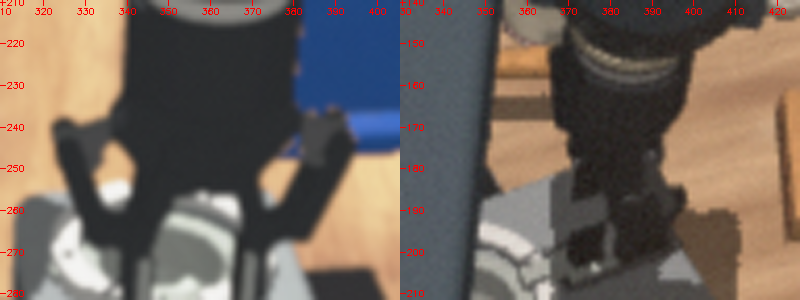

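The fingers straddle the lock line (side crop, x of about 343 to 372), so I descend and grip.

```bash
python3 -m handwheel '40 0.12 0.08 0 -0.05 -0.03 -0.08; 40 0.12 0.08 0.4 -0.05 -0.03 -0.08; 40 0.12 0.08 0.79 -0.05 -0.03 -0.08; 40 0.12 0.08 0.79 -0.05 -0.03 -0.08';  python3 go.py 605.3 -176.3 255 1.662; python3 -m handwheel '0 0 0 0 0 0 0;0 0 0 0 0 0 0;0 0 0 0 0 0 0;0 0 0 0 0 0 0;0 0 0 0 0 0 0' 50; python3 go.py 608.8 -214.8 255 1.662
```

```text
time_s: 2.5
eef_pos: [605.8, -176.5, 256.6]
orientation: [2.116, 2.319, 0.001]
contact_force: [-0.0, 0.3, -0.5]
finger_gap: 40.0
finger_force: 0.0
t 2.5 pos [ 605.762 -176.516  256.629] psi 1.6621 F [-0.036  0.317 -0.461] M [-0.025  0.011  0.009] gap 40.0
ROW [ 0.006 -0.011  0.041] [0.024 0.014 0.001]
time_s: 3.0
eef_pos: [604.5, -176.9, 258.6]
orientation: [2.116, 2.322, -0.004]
contact_force: [-6.8, -2.2, 4.3]
finger_gap: 12.9
finger_force: 51.3
t 3.0 pos [ 604.503 -176.927  258.592] psi 1.6636 F [-6.844 -2.172  4.31 ] M [-0.274  1.119  0.074] gap 12.9
ROW [-0.952  0.019  0.092] [-0.014  0.021  0.016]
```

```bash
python3 -m handwheel '0 -0.2 -0.03 -0.03 0 0 0;0 -0.45 -0.03 -0.03 0 0 0;0 -0.7 -0.03 -0.03 0 0 0;0 -0.85 -0.03 -0.03 0 0 0;0 -0.85 -0.03 -0.03 0 0 0'; python3 go.py 608.0 -214.8 258 1.662
```

```text
time_s: 3.5
eef_pos: [607.4, -212.4, 258.7]
orientation: [2.116, 2.319, -0.002]
contact_force: [-5.3, -0.4, -3.2]
finger_gap: 12.7
finger_force: 50.3
t 3.5 pos [ 607.401 -212.354  258.656] psi 1.6622 F [-5.319 -0.363 -3.177] M [-0.157  0.886  0.071] gap 12.7
ROW [-0.062  0.009  0.017] [0.011 0.027 0.002]
```

```bash
python3 -m handwheel '0 -0.06 0 0 0 0 0;0 -0.1 0 0 0 0 0;0 -0.14 0 0 0 0 0;0 -0.14 0 0 0 0 0'; python3 go.py 608.0 -214.8 258 1.662
```

```text
time_s: 3.9
eef_pos: [607.7, -214.3, 258.6]
orientation: [-2.116, -2.317, -0.005]
contact_force: [-4.5, 9.5, 0.9]
finger_gap: 12.8
finger_force: 50.8
t 3.9 pos [ 607.71  -214.273  258.644] psi 1.6615 F [-4.51   9.52   0.918] M [1.54  0.726 0.061] gap 12.8
ROW [-0.014  0.006  0.016] [ 0.002 -0.045 -0.005]
```

```bash
python3 -m handwheel '0 -0.06 0 0 0 0 0;0 -0.1 0 0 0 0 0;0 -0.1 0 0 0 0 0'; python3 go.py 608.0 -214.8 258 1.662
```

```text
time_s: 4.2
eef_pos: [607.9, -215.5, 258.6]
orientation: [-2.113, -2.313, -0.011]
contact_force: [-2.1, 18.2, 3.1]
finger_gap: 12.8
finger_force: 51.2
t 4.2 pos [ 607.946 -215.479  258.593] psi 1.6609 F [-2.11  18.151  3.117] M [2.854 0.507 0.133] gap 12.8
ROW [0.017 0.003 0.015] [-0.006 -0.105 -0.011]
```

The transport lock is at its end stop: 37.5 mm travelled and the force rising to 18 N. I release it and lift.

```bash
python3 -m handwheel '40 0.1 0 0 0 0 0;40 0.1 0 0 0 0 0;40 0.1 0 -0.5 0 0 0;60 0.1 0 -1.5 0 0 0;60 0.1 0 -2.5 0 0 0'; python3 go.py 422.2 175.6 340 0.662
```

```text
time_s: 4.7
eef_pos: [609.0, -217.7, 360.7]
orientation: [2.113, 2.313, 0.003]
contact_force: [0.9, -0.4, 0.1]
finger_gap: 60.1
finger_force: 0.0
t 4.7 pos [ 609.008 -217.734  360.692] psi 1.6612 F [ 0.889 -0.414  0.148] M [-0.008 -0.017 -0.036] gap 60.1
ROW [10.217 -3.766  0.437] [0.088 0.011 9.542]
```

```bash
python3 -m handwheel '60 1.1 -0.4 0 0 0 1;60 2.2 -0.8 0 0 0 2; 60 3.3 -1.2 0 0 0 3; 60 4.4 -1.6 0 0 0 4; 60 5.5 -2 0.2 0 0 5'; python3 go.py 422.2 175.6 340 0.662
```

```text
time_s: 5.2
eef_pos: [509.6, -4.3, 352.2]
orientation: [2.641, 1.679, 0.014]
contact_force: [0.4, -0.2, 0.5]
finger_gap: 59.7
finger_force: 0.0
t 5.2 pos [509.646  -4.329 352.231] psi 1.1327 F [ 0.376 -0.209  0.474] M [ 0.025 -0.024  0.01 ] gap 59.7
ROW [ 3.146 -3.892  0.253] [ 0.134 -0.046  4.495]
```

```bash
python3 -m handwheel '60 0.7 -0.85 0 0 0 1;60 1.4 -1.7 0.1 0 0 2; 60 2.1 -2.55 0.2 0 0 3; 60 2.8 -3.4 0.25 0.1 -0.05 4; 60 3.15 -3.89 0.25 0.13 -0.05 4.5';python3 -m handwheel '60 0 0 0 0 0 0;60 0 0 0 0 0 0'; python3 go.py 422.2 175.6 195 0.662; python3 - <<'E'
from h import *
S,T=cam("side"),cam("top")
mosaic([(S[0],230,170,96,72),(T[0],220,250,96,72)],"pics/m4.png")
E
```

```text
time_s: 5.7
eef_pos: [420.3, 176.9, 340.0]
orientation: [-2.966, -1.025, 0.006]
contact_force: [-0.6, 0.1, -0.9]
finger_gap: 59.9
finger_force: 0.0
time_s: 5.9
eef_pos: [421.6, 175.1, 340.1]
orientation: [-2.965, -1.031, 0.005]
contact_force: [0.7, 0.2, -0.5]
finger_gap: 59.8
finger_force: 0.0
t 5.9 pos [421.637 175.1   340.062] psi 0.6691 F [ 0.692  0.167 -0.523] M [-0.006 -0.012  0.008] gap 59.8
ROW [0.026 0.012 3.626] [-0.034  0.018  0.068]
```

View pics/m4.png

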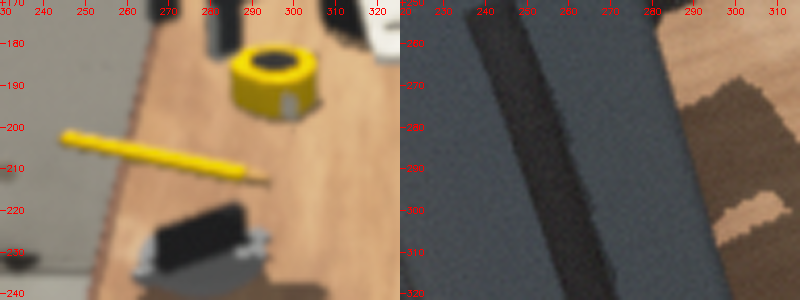

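The side crop shows the lid untouched at about (277,225), and the arm hides it from the top camera. I descend to it.

```bash
python3 -m handwheel '60 0.02 0.01 1 -0.03 0.02 0.07;60 0.02 0.01 2 -0.03 0.02 0.07;60 0.02 0.01 3 -0.03 0.02 0.07;60 0.02 0.01 3.57 -0.03 0.02 0.07;60 0.02 0.01 3.57 -0.03 0.02 0.07'; python3 go.py 422.2 175.6 197 0.662;python3 -m handwheel '0 0 0 0 0 0 0;0 0 0 0 0 0 0;0 0 0 0 0 0 0;0 0 0 0 0 0 0;0 0 0 0 0 0 0' 30; python3 go.py 422.2 175.6 197 0.662
```

```text
time_s: 6.5
eef_pos: [420.4, 174.3, 193.9]
orientation: [-2.971, -1.014, 0.014]
contact_force: [-0.7, 0.6, 0.9]
finger_gap: 60.2
finger_force: 0.0
t 6.5 pos [420.386 174.264 193.865] psi 0.658 F [-0.73   0.633  0.892] M [-0.04  -0.014 -0.005] gap 60.2
ROW [ 0.056  0.001 -0.079] [-0.052  0.073 -0.039]
time_s: 7.0
eef_pos: [420.5, 175.6, 197.9]
orientation: [-2.971, -1.019, 0.001]
contact_force: [0.7, -1.9, 7.6]
finger_gap: 15.5
finger_force: 31.0
t 7.0 pos [420.461 175.64  197.908] psi 0.6606 F [ 0.711 -1.883  7.639] M [-0.409 -0.102 -0.021] gap 15.5
ROW [0.034 0.028 0.023] [-0.011  0.003 -0.013]
```

```bash
python3 -m handwheel '0 0 0 0 0 0 0;0 0 0 -0.5 0 0 0;0 0 0 -1.5 0 0 0;0 0 0 -2.5 0 0 0;0 0 0 -3.4 0 0 0' 80;python3 go.py 596 -91.3 330 1.662
```

```text
time_s: 7.5
eef_pos: [419.9, 175.7, 334.5]
orientation: [-2.97, -1.018, 0.006]
contact_force: [0.7, 0.5, -3.0]
finger_gap: 14.4
finger_force: 78.1
t 7.5 pos [419.919 175.651 334.476] psi 0.6606 F [ 0.662  0.545 -2.956] M [ 0.011 -0.048  0.042] gap 14.4
ROW [-0.619  7.971  0.09 ] [-0.039  0.011 -9.563]
```

```bash
python3 -m handwheel '0 -0.08 1 0 0 0 -1.2;0 -0.16 2 0 0 0 -2.4;0 -0.24 3 0 0 0 -3.6;0 -0.32 4 0 0 0 -4.8;0 -0.4 5 0 0 0 -6';python3 go.py 596 -91.3 330 1.662
```

```text
time_s: 8.0
eef_pos: [530.6, 6.6, 332.3]
orientation: [-2.504, -1.892, 0.005]
contact_force: [0.9, 0.4, -1.5]
finger_gap: 14.4
finger_force: 78.3
t 8.0 pos [530.606   6.635 332.312] psi 1.294 F [ 0.893  0.416 -1.515] M [-0.008 -0.014 -0.005] gap 14.4
ROW [-1.908  2.242  0.049] [-0.044 -0.001 -3.514]
```

```bash
python3 -c "from h import *;print(robot.get_state()['joints'])"
```

```text
[-0.198  0.505  1.739 -0.     0.903  0.079]
```

```bash
python3 -m handwheel '0 -0.5 0.6 0 0 0 -1;0 -1 1.2 0 0 0 -2;0 -1.5 1.8 0.05 0 0 -3;0 -1.9 2.24 0.05 -0.04 0 -3.5;0 -1.9 2.24 0.05 -0.04 0 -3.5'; python3 -m handwheel '0 0 0 0 0 0 0;0 0 0 0 0 0 0';python3 go.py 596 -91.3 330 1.662
python3 - <<'E'
from h import *
S,T=cam("side"),cam("top")
np.save("pics/S.npy",S[0]);np.save("pics/T.npy",T[0])
mosaic([(S[0],300,215,96,72),(T[0],300,150,96,72)],"pics/m5.png")
E
```

```text
time_s: 8.5
eef_pos: [596.8, -92.9, 329.8]
orientation: [2.126, 2.308, 0.001]
contact_force: [-0.3, -0.3, -2.2]
finger_gap: 14.3
finger_force: 78.2
time_s: 8.7
eef_pos: [594.4, -89.1, 329.3]
orientation: [-2.124, -2.312, 0.002]
contact_force: [-0.1, 0.9, -1.8]
finger_gap: 14.2
finger_force: 78.2
t 8.7 pos [594.382 -89.13  329.348] psi 1.6554 F [-0.091  0.882 -1.78 ] M [-0.017 -0.011  0.004] gap 14.2
ROW [-0.057  0.036 -0.016] [-0.022 -0.011 -0.063]
```

View pics/m5.png

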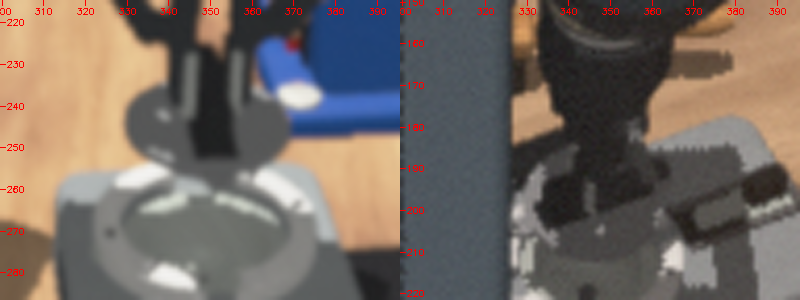

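The side crop shows the lid over the collar: flange from x=329.7 to 369.3 at row 243, lock tab pulled clear. I'll overlay the model to check the lid's offset in the grip.

```bash
python3 - <<'E'
from h import *
import cv2
S,T=cam("side"),cam("top")
s=robot.get_state();p=s["eef_pos"];psi=1.6554;print(p)
A=np.linspace(0,2*np.pi,120);u=np.array([np.cos(psi),np.sin(psi)]);n=np.array([-u[1],u[0]])
C=p[:2]+1.0*u;z0=p[2]-197.9
ci=lambda c,r,z:np.c_[c[0]+r*np.cos(A),c[1]+r*np.sin(A),np.full(120,z)]
rect=lambda a,b,z:np.array([[*(C+i*a*u+j*b*n),z] for i,j in((1,1),(1,-1),(-1,-1),(-1,1))])
K=[(ci(C,42,z0+19),(0,255,255)),(ci(C,42,z0+12),(0,255,0)),(rect(33,8,z0+46),(255,255,0)),(rect(51,7.5,z0+19),(255,0,255)),(ci((597.2,-91.2),58,89),(0,0,255)),(ci((597.2,-91.2),44.5,89),(0,0,255))]
tl=[]
for c,(x0,y0,W,H) in ((S,(310,215,80,60)),(T,(318,165,64,48))):
    k=400/W
    t=cv2.resize(c[0][y0:y0+H,x0:x0+W],(400,300),interpolation=cv2.INTER_CUBIC);t=cv2.convertScaleAbs(t,alpha=1.6,beta=20);b=t.copy()
    for P,col in K: cv2.polylines(t,[((proj(c,P)+.5-[x0,y0])*k).astype(int)],True,col,1)
    tl.append(np.hstack([b,t]))
cv2.imwrite("pics/m6.png",np.vstack(tl))
E
```

```text
[594.921 -89.191 329.6  ]
```

View pics/m6.png

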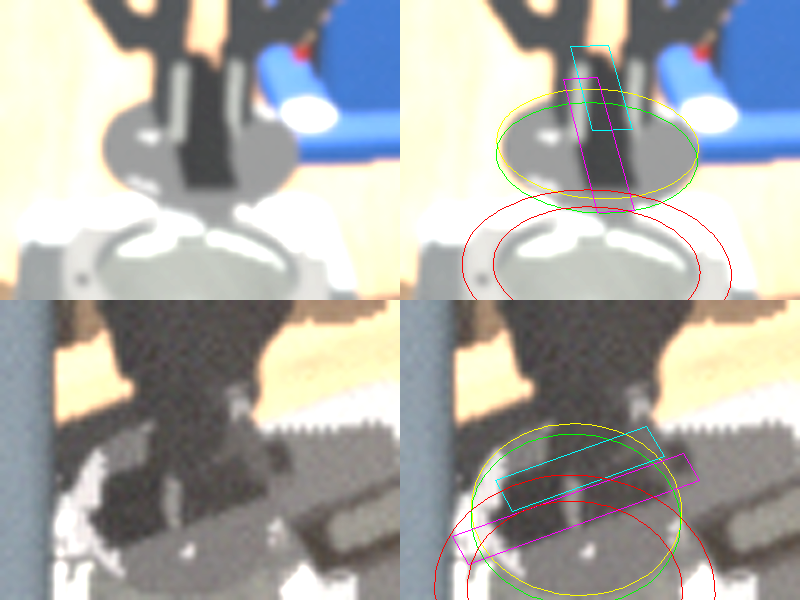

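```bash
python3 - <<'E'
from h import *
S,T=cam("side"),cam("top")
s=robot.get_state();p=s["eef_pos"];psi=1.6554
u=np.array([np.cos(psi),np.sin(psi)]);n=np.array([-u[1],u[0]]);z0=p[2]-197.9
for o in (-1,0,1,2):
    C=p[:2]+o*u
    print(o,"side",proj(S,[*(C-33*u),z0+21])[0],"top",proj(T,[*(C+33*u+8*n),z0+21])[0],proj(T,[*(C-33*u+8*n),z0+21])[0])
print("meas side 351.7 252.1 top 335.1 204.0 / 360.4 195.2", z0)
E
python3 go.py 596.8 -91.8 300 1.662
```

```text
-1 side [351.656 251.524] top [335.976 203.777] [359.907 195.071]
0 side [351.582 251.247] top [335.61  203.911] [359.548 195.201]
1 side [351.509 250.971] top [335.244 204.044] [359.189 195.332]
2 side [351.435 250.695] top [334.877 204.177] [358.83  195.463]
meas side 351.7 252.1 top 335.1 204.0 / 360.4 195.2 131.6891776730249
t 9.0 pos [595.152 -89.489 329.589] psi 1.6558 F [ 0.107  0.193 -2.01 ] M [-0.011  0.004 -0.018] gap 14.2
ROW [-0.061  0.037  0.74 ] [-0.007 -0.002 -0.059]
```

Lid offset in the grip is about 0. I align just above the collar.

```bash
python3 -m handwheel '0 -0.05 0.04 0.4 0 0 -0.06;0 -0.05 0.04 0.8 0 0 -0.06;0 -0.05 0.04 1.15 0 0 -0.06;0 -0.05 0.04 1.15 0 0 -0.06;0 -0.05 0.04 1.15 0 0 -0.06';python3 go.py 597 -91.3 278 1.662
```

```text
time_s: 9.5
eef_pos: [597.1, -91.9, 283.3]
orientation: [-2.118, -2.319, 0.001]
contact_force: [-0.1, -0.1, -1.2]
finger_gap: 14.1
finger_force: 78.2
t 9.5 pos [597.095 -91.898 283.259] psi 1.6614 F [-0.057 -0.103 -1.238] M [ 0.013 -0.022 -0.047] gap 14.1
ROW [ 0.015 -0.001  0.131] [-0.011 -0.004 -0.005]
```

```bash
python3 -m handwheel '0 0.01 0 0.15 0 0 0;0 0.01 0 0.25 0 0 0;0 0.01 0 0.35 0 0 0;0 0.01 0 0.4 0 0 0';python3 go.py 597 -91.3 261 1.662
```

```text
time_s: 9.9
eef_pos: [596.9, -91.6, 267.2]
orientation: [-2.118, -2.319, 0.001]
contact_force: [0.9, -0.3, -2.3]
finger_gap: 14.1
finger_force: 78.2
t 9.9 pos [596.938 -91.556 267.161] psi 1.6614 F [ 0.944 -0.283 -2.281] M [ 0.008 -0.017  0.041] gap 14.1
ROW [0.006 0.002 0.154] [-0.009 -0.002 -0.006]
```

```bash
python3 -m handwheel '0 0 0 0.06 0 0 0;0 0 0 0.12 0 0 0;0 0 0 0.17 0 0 0;0 0 0 0.2 0 0 0;0 0 0 0.2 0 0 0';python3 go.py 597 -91.3 261 1.662
```

```text
time_s: 10.4
eef_pos: [597.0, -91.6, 261.1]
orientation: [2.118, 2.32, -0.001]
contact_force: [-2.7, 0.1, 7.3]
finger_gap: 14.9
finger_force: 79.5
t 10.4 pos [597.039 -91.564 261.125] psi 1.6616 F [-2.66   0.118  7.263] M [0.095 0.482 0.054] gap 14.9
ROW [ 0.007 -0.     0.003] [-0.002  0.003 -0.004]
```

Seated at 261.1 mm, where 260.9 was expected. Now I twist clockwise about the tool axis.

```bash
python3 -m handwheel '0 0 0 -0.02 0 0 0.7;0 0 0 -0.02 0 0 1.5;0 0 0 -0.02 0 0 2.3;0 0 0 -0.02 0 0 3.1;0 0 0 -0.02 0 0 3.5' 100;python3 go.py 597 -91.4 261 0.962
```

```text
time_s: 10.9
eef_pos: [596.5, -91.5, 261.2]
orientation: [-2.506, -1.893, 0.003]
contact_force: [-3.0, -0.0, 5.7]
finger_gap: 13.8
finger_force: 98.3
t 10.9 pos [596.524 -91.539 261.165] psi 1.294 F [-3.01  -0.049  5.651] M [0.024 0.474 0.3  ] gap 13.8
ROW [0.007 0.011 0.004] [-0.016  0.012  3.171]
```

```bash
python3 -m handwheel '0 0 0.01 0 0 0 0.7;0 0 0.01 0 0 0 1.4;0 0 0.01 0 0 0 2.1;0 0 0.01 0 0 0 2.8;0 0 0.01 0 0 0 3.15' 100;python3 -m handwheel '0 0 0 0 0 0 0;0 0 0 0 0 0 0;0 0 0 0 0 0 0'; python3 go.py 597 -91.4 261 0.962
python3 - <<'E'
from h import *
S,T=cam("side"),cam("top")
a=[(S[0],310,225,80,60),(T[0],310,165,80,60)]
mosaic([(cv2.convertScaleAbs(i[0],alpha=1.5,beta=10),*i[1:]) for i in a],"pics/m7.png")
E
```

```text
time_s: 11.4
eef_pos: [596.4, -91.3, 261.2]
orientation: [-2.781, -1.457, 0.005]
contact_force: [-4.6, 0.8, 7.0]
finger_gap: 14.0
finger_force: 98.4
time_s: 11.7
eef_pos: [596.4, -91.4, 261.2]
orientation: [-2.78, -1.458, 0.005]
contact_force: [-4.6, 0.2, 6.7]
finger_gap: 13.7
finger_force: 98.5
t 11.7 pos [596.376 -91.352 261.211] psi 0.9663 F [-4.558  0.178  6.715] M [0.141 0.619 0.172] gap 13.7
ROW [0.008 0.014 0.005] [-0.031  0.017  0.041]
```

View pics/m7.png

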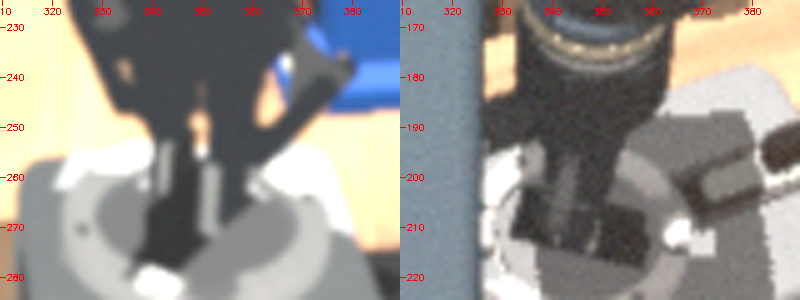

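The near end of the bar points at the rib, at side (336,278). A quick numeric check of the bar's angle from the top view:

```bash
python3 - <<'E'
from h import *
T=cam("top");a=onz(T,(332.5,211.9),84);b=onz(T,(357.9,218.1),84);d=a-b
print(a,b,np.linalg.norm(d),np.arctan2(d[1],d[0]))
s=robot.get_state();print(s["time_s"],s["wrist_torque"],s["orientation"])
E
```

```text
[607.78  -59.425  84.   ] [ 568.43  -114.832   84.   ] 67.95893487377289 0.9532624095141203
11.85 [0.119 0.662 0.17 ] [-2.78  -1.458  0.005]
```

```bash
python3 -c "from station import robot;print(robot.sign_off())"
```

```text
the job is handed in; nothing more can be done
None
```

The job is handed in: I pulled the transport lock out to its end stop, seated the lid with its ears down through the notches, and twisted it about 40° clockwise to the pulse ribs, nowhere near the lock click; the arm is still gripping it there, and I moved nothing else on the bench, though I took no final picture of the bystanders.

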